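Set out the blending containers on their drip dishes

ROBOT

A 6-joint arm with a two-finger parallel gripper is mounted at the origin on a cart in front of the work surface, level with it; the furniture and walls round the work are solid. World frame = base frame: x ahead of the robot, y to its left, z up, the work surface at z = 0. Lengths are in m, angles in rad, forces in N, time in s.
With the tool pointing down it reaches from about 0.425 to 0.925 m from the base axis. Payload 12.5 kg.
Tool frame: the origin (TCP) lies midway between the tips of the shut fingers; the grasp point (between the pads) lies 19 mm behind it (bot.tcp_to_grasp is the distance from the TCP to the grasp point, in m); z points along the fingers, y is the direction in which the jaws open and shut (so a half turn about z gives the same grasp; the last joint's range is limited). The gripper opens to 85 mm and grips with 20 to 120 N. Pads are 22 mm wide; open, the fingers measure 114 mm over their backs; the gripper's body (76 mm by 85 mm) begins 54 mm behind the grasp point. The pads swing forward as they close: fully open they stand 13 mm farther back than shut.
Start: joints at [1.041, 0.491, 1.559, -0, 1.092, -0.106], TCP at [0.257, 0.57, 0.2] pointing down, gripper open.
Joint ranges: [-3.1, 3.1], [-0.84, 2.19], [0.05, 2.79], [-1.13, 4.28], [0.06, 2.93], [-2.69, 2.69]. Speed limits (rad/s): [2.22, 2.22, 2.79, 3.14, 3.14, 3.14].

INTERFACE

Orientations are given as a rotation vector (axis times angle).
In Python, from workcell import bot gives the robot as it stands. The module is installed in compiled form; this text tells all that it offers.
- The arm moves only by the tool step_arm, never from a script. Its argument "plan" is a list that holds one entry, the list of rows, each a list of 4 numbers: the shift along the tool's x, y, z in mm, then the turn about the tool's z in rad. In form: [[[dx, dy, dz, roll], ...]]. A call has 1 to 8 rows; each row is the pose to reach, as a shift and turn from the pose measured when the call began, along the tool's axes at that moment; what a row does not reach only later rows make up. A row lasts 1/12 s, in which the tool goes at most 41.7 mm and 7.16 degrees, less where a joint would pass 70% of its speed; a pose out of reach is approached as far as the arm can. A call with a gripper value outside its range is refused whole. "hand" is the closure in counts, from 0 (fully open) to 255 (shut), set as the call begins (left out, the last holds). The fingers move at their own pace and stop on an object; "grip_force" is the grip in N (left out, the last holds). Time passes only in rows, so rows that repeat a pose let the fingers close. It gives the time, the measured TCP pose, the force and the opening at its end, in the units of the state.
- bot.get_state(): the state, without advancing time (a new reading comes with each control period).
- bot.capture(name): name is "side" or "top"; returns the picture (420x560x3 uint8, red, green, blue); there is no depth.
- bot.get_calibration(name): a dict with "mtx" (3x3 intrinsics, pixels), "world_from_camera" (4x4, takes a point from camera to world coordinates). Camera axes: x right, y up, looking along -z (the intrinsics and any distortion apply to the point x, -y, -z); pixel columns grow to the right and rows downward; lengths in m; the calibration is good to about 2 mm. A picture is of the moment at which its call begins. get_calibration takes no time and is no camera call.
- bot.job_done(): hands the job in, once; it reports no verdict.
Trained networks look in the newest picture that a camera, given by its name, has taken for a name from the list of things; names that differ only in an ending like _2 or _b are one class to them, and where a whole thing is asked for, a point or a joint stands for the part that bears it (a point fixed in the world has none). Each returns a list of dicts, best first, with "confidence" (0 to 1); they miss things now and then, are a little off and sometimes report something else, mostly with a low value. They report only what shows in the picture. A call takes as long as a camera call. They do not tell look-alikes from the thing itself.
- bot.find_in(camera, label): "extent" ([left, top, width, height] in pixels, round what is visible of it).
- bot.regions_of(camera, label): "mask" (420x560 bool, what is visible of it) and "extent" ([left, top, width, height] in pixels, round what is visible of it).
- bot.place_of(camera, label): "point" ([column, row] in pixels: a listed point, or the origin of a listed thing).
The state is a dict: "time": time; "joint_positions": joint angles; "joint_velocities": joint speeds; "effort": joint torques, N m; "eef_pos": TCP position; "tcp_rot": TCP orientation; "wrist_force": force on the tool from outside, world axes, zero at the start; "wrist_torque": the same for the moment, N m; "gripper_width": finger opening in m.
Only numpy, scipy, OpenCV 4.12 (cv2) and the standard library are available. Lean on these libraries where they do the work, as an engineer would, in place of code of your own. Each camera call takes 0.05 s, during which the arm holds its last target. There are 200 camera calls.

TASK

Set out the four small containers for blending, each standing upright in the middle of its own drip dish: the shorter white-capped glass vial on the white dish, the tiny black-capped bottle on the black dish, the cream-lidded brown resin jar on the yellow dish and the small aluminium flask on the blue dish. Set them down rather than dropping them, tip nothing over, and leave the taller vial and the loose white cap where they are.

Things in the scene. Friction and masses are not known exactly. Their poses are not given: they have to be found in the camera images.
- short_vial: The shorter of the two glass vials with white caps, 68 mm tall: glass body 45 mm in diameter up to 47 mm, white cap 37 mm in diameter from there to the top; 60 g. Stands upright, round, loose. Origin: centre of its underside; z up along its axis.
- attar_bottle: Tiny clear glass bottle with a wide black cap, 34 mm tall: body 33 mm in diameter up to 20 mm, cap 29 mm in diameter above; 34 g. Stands upright, round, loose. Origin: centre of its underside; z up along its axis.
- resin_jar: Low dark-brown resin jar with a flat cream lid, 54 mm in diameter, 32 mm tall; 70 g. Stands upright, round, loose. Origin: centre of its underside; z up along its axis.
- alu_flask: Small slim plain aluminium flask, silvery all over, 106 mm tall, straight round body 41 mm in diameter up to about 80 mm, narrower shoulder and cap above; 60 g. Stands upright, round, loose. Origin: centre of its underside; z up along its axis.
- white_dish: Round shallow aluminium drip dish lined with a white rubber pad; fixed to the table. 92 mm across outside, rim 3 mm thick and 9 mm high; the flat pad inside is 85 mm across and lies 5 mm above the table. Origin: centre of its underside, on the table; z up.
- black_dish: Round shallow aluminium drip dish lined with a black rubber pad; fixed to the table. 92 mm across outside, rim 3 mm thick and 9 mm high; the flat pad inside is 85 mm across and lies 5 mm above the table. Origin: centre of its underside, on the table; z up.
- yellow_dish: Round shallow aluminium drip dish lined with a yellow rubber pad; fixed to the table. 92 mm across outside, rim 3 mm thick and 9 mm high; the flat pad inside is 85 mm across and lies 5 mm above the table. Origin: centre of its underside, on the table; z up.
- blue_dish: Round shallow aluminium drip dish lined with a blue rubber pad; fixed to the table. 92 mm across outside, rim 3 mm thick and 9 mm high; the flat pad inside is 85 mm across and lies 5 mm above the table. Origin: centre of its underside, on the table; z up.
- tall_vial: The taller of the two glass vials with white caps, 47 mm in diameter, 85 mm tall; to be left alone. Stands upright, round, loose. Origin: centre of its underside; z up along its axis.
- loose_cap: Loose white bottle cap standing on the table, 33 mm in diameter, 20 mm tall; to be left alone. Stands upright, round, loose. Origin: centre of its underside; z up along its axis.
Mind the look-alikes: they are no part of the job. Leave any orange, pink or red look-alike of the yellow_dish alone.

How it is judged:
At the end, for the whole second after the job is handed in: Short vial on the white dish, black-capped bottle on the black dish, resin jar on the yellow dish, aluminium flask on the blue dish: each with its axis within 15 mm of the dish's centre, standing on the pad within 0.1 rad of upright, released and at rest (horizontal distance between short_vial and white_dish below 0.015 m and z of short_vial in the frame of white_dish between 0.002 and 0.008 m and angle between each of short_vial, attar_bottle, resin_jar, alu_flask's own z axis and vertical below 0.1 rad and linear speed of each of short_vial, attar_bottle, resin_jar, alu_flask below 0.02 m/s and contact force between each of short_vial, attar_bottle, resin_jar, alu_flask and the fingers below 0.1 N and horizontal distance between attar_bottle and black_dish below 0.015 m and z of attar_bottle in the frame of black_dish between 0.002 and 0.008 m and horizontal distance between resin_jar and yellow_dish below 0.015 m and z of resin_jar in the frame of yellow_dish between 0.002 and 0.008 m and horizontal distance between alu_flask and blue_dish below 0.015 m and z of alu_flask in the frame of blue_dish between 0.002 and 0.008 m); the robot touches nothing.
It fails at once if one of the four containers is tipped over (angle between any of short_vial, attar_bottle, resin_jar, alu_flask's own z axis and vertical above 0.9 rad).
It fails at once if a container is dropped into its dish (it comes down on the dish faster than 0.7 m/s) instead of being set down ((horizontal distance between short_vial and white_dish below 0.04 m and z of short_vial in the frame of white_dish below 0.03 m and linear speed of short_vial above 0.7 m/s) or (horizontal distance between attar_bottle and black_dish below 0.04 m and z of attar_bottle in the frame of black_dish below 0.03 m and linear speed of attar_bottle above 0.7 m/s) or (horizontal distance between resin_jar and yellow_dish below 0.04 m and z of resin_jar in the frame of yellow_dish below 0.03 m and linear speed of resin_jar above 0.7 m/s) or (horizontal distance between alu_flask and blue_dish below 0.04 m and z of alu_flask in the frame of blue_dish below 0.03 m and linear speed of alu_flask above 0.7 m/s)).
It fails at once if the tall vial or the loose white cap is shifted by more than 25 mm or tipped over (distance of any of tall_vial, loose_cap from where it was at the start of the episode above 0.025 m or angle between any of tall_vial, loose_cap's own z axis and vertical above 0.7 rad).
It also fails if it takes over 104 s, if anything falls off the work surface, if the arm or the gripper's body presses on something with over 40 N, if the wrist force passes 120 N, or if a joint passes its speed limit or range.

## Working session

There is one attempt and no reset: what is moved stays moved. The work goes in short steps, Python scripts to look and compute and a tool call to move; the robot and the scene stay as the last step left them, time stands still between calls to the robot, and variables do not carry over. Pictures are saved under pics/ and viewed, about 12 in all and at most 16, crops included, and the job is handed in when it is done.

Besides the shell and the picture viewer there is one more tool, called by a JSON object that holds its "fn" and its "kwargs". step_arm: Moves the arm, as the interface text tells. Its arguments: {"type":"object","properties":{"plan":{"type":"array","items":{"type":"array","items":{"type":"array","items":{"type":"number"}}}},"hand":{"type":"number"},"grip_force":{"type":"number"}},"required":["plan"]}

```bash
mkdir -p pics
cat > h.py <<'E'
import numpy as np, cv2
from workcell import bot
def ray(cam,px):
    c=bot.get_calibration(cam); K=np.array(c["mtx"]); T=np.array(c["world_from_camera"])
    d=np.linalg.inv(K)@[px[0],px[1],1]; d=T[:3,:3]@[d[0],-d[1],-d[2]]
    return T[:3,3],d
def at(cam,px,z):
    o,d=ray(cam,px); return (o+d*(z-o[2])/d[2])[:2]
E
python3 - <<'E'
from h import *
for n in("top","side"):
    cv2.imwrite(f"pics/{n}0.png",cv2.cvtColor(bot.capture(n),cv2.COLOR_RGB2BGR))
    print(n,bot.get_calibration(n).keys(),np.array(bot.get_calibration(n)["world_from_camera"])[:3,3].round(3))
    for l in "short_vial attar_bottle resin_jar alu_flask white_dish black_dish yellow_dish blue_dish tall_vial loose_cap".split():
        z=.005 if "dish" in l else 0
        print(l,[(round(r["confidence"],2),np.round(r["point"]).tolist(),at(n,r["point"],z).round(3).tolist()) for r in bot.place_of(n,l)])
s=bot.get_state();print({k:np.round(v,3).tolist() for k,v in s.items()})
E
```

```text
top dict_keys(['mtx', 'world_from_camera']) [0.369 0.06  1.29 ]
short_vial [(0.83, [299.0, 172.0], [0.624, -0.021])]
attar_bottle [(0.72, [246.0, 180.0], [0.603, 0.125]), (0.42, [165.0, 234.0], [0.46, 0.35])]
resin_jar [(0.8, [420.0, 234.0], [0.443, -0.347])]
alu_flask [(0.81, [348.0, 228.0], [0.463, -0.15])]
white_dish [(0.75, [349.0, 180.0], [0.596, -0.159])]
black_dish [(0.59, [407.0, 180.0], [0.593, -0.319])]
yellow_dish [(0.87, [142.0, 201.0], [0.551, 0.411]), (0.7, [203.0, 146.0], [0.7, 0.242]), (0.65, [170.0, 280.0], [0.336, 0.333]), (0.58, [245.0, 181.0], [0.601, 0.128]), (0.5, [348.0, 225.0], [0.47, -0.151])]
blue_dish [(0.72, [298.0, 226.0], [0.473, -0.013])]
tall_vial [(0.64, [174.0, 180.0], [0.608, 0.323])]
loose_cap [(0.52, [225.0, 229.0], [0.47, 0.186])]
side dict_keys(['mtx', 'world_from_camera']) [0.166 1.168 0.521]
short_vial [(0.67, [263.0, 214.0], [0.614, -0.015])]
attar_bottle []
resin_jar []
alu_flask []
white_dish [(0.54, [283.0, 196.0], [0.602, -0.155])]
black_dish [(0.81, [303.0, 183.0], [0.585, -0.303])]
yellow_dish [(0.87, [189.0, 247.0], [0.698, 0.252]), (0.78, [249.0, 236.0], [0.591, 0.142]), (0.65, [327.0, 293.0], [0.343, 0.336]), (0.61, [211.0, 296.0], [0.554, 0.429])]
blue_dish [(0.76, [319.0, 222.0], [0.452, -0.006]), (0.66, [263.0, 214.0], [0.609, 0.001])]
tall_vial [(0.77, [215.0, 263.0], [0.612, 0.293])]
loose_cap [(0.51, [285.0, 252.0], [0.482, 0.188])]
{'time': 1.1, 'joint_positions': [1.041, 0.491, 1.559, 0.0, 1.092, -0.106], 'joint_velocities': [-0.001, 0.002, 0.001, -0.002, -0.0, -0.001], 'effort': [-0.0, -61.826, -26.185, -0.0, 0.0, -0.0], 'eef_pos': [0.257, 0.57, 0.2], 'tcp_rot': [-0.661, -3.071, -0.0], 'wrist_force': [0.325, -0.596, 0.459], 'wrist_torque': [-0.014, -0.017, -0.001], 'gripper_width': 0.086}
```

View pics/top0.png

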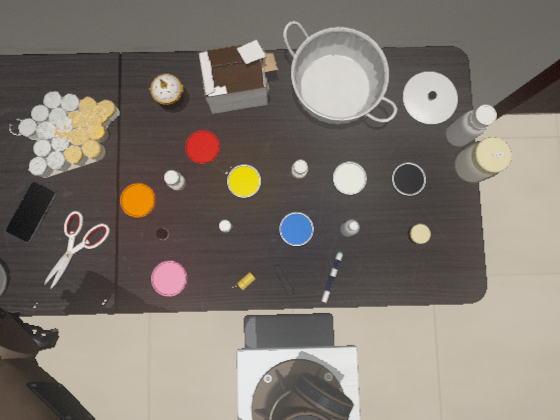

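View pics/side0.png

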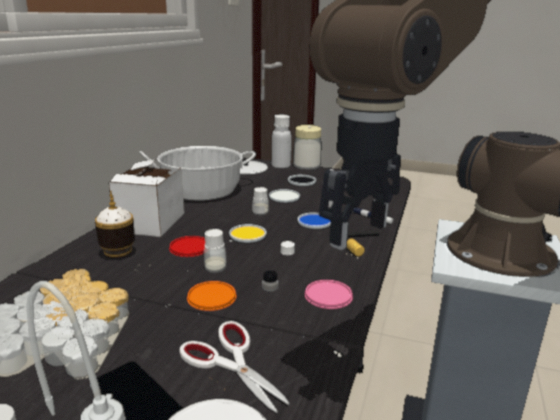

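The top view shows every object: short vial (299,168), attar bottle (162,234), jar (420,234), flask (350,228), and dishes at white (349,178), black (408,179), yellow (244,181), blue (296,229). The red, orange and pink dishes are look-alikes. The side view agrees. Next I'll refine the positions to sub-pixel.

```bash
cat >> h.py <<'E'
H=dict(short_vial=.068,attar_bottle=.034,resin_jar=.032,alu_flask=.106)
def crop(im,c,r=22,s=8): 
    x,y=int(c[0]),int(c[1]); return cv2.resize(im[y-r:y+r,x-r:x+r],None,fx=s,fy=s,interpolation=cv2.INTER_CUBIC)
def shift(p):  # world xy -> tool mm
    s=bot.get_state(); R=cv2.Rodrigues(np.array(s["tcp_rot"]))[0]
    return (R.T@(np.array([p[0],p[1],p[2]])-s["eef_pos"])*1000).round(1)
E
python3 - <<'E'
from h import *
im=bot.capture("top"); g=cv2.cvtColor(im,cv2.COLOR_RGB2BGR)
tiles=[]
for l,c in dict(short_vial=(299,169),attar_bottle=(162,234),resin_jar=(420,234),alu_flask=(350,228),white_dish=(349,178),black_dish=(408,179),yellow_dish=(244,181),blue_dish=(296,229)).items():
    tiles.append(crop(g,c,22,4))
    for r in bot.regions_of("top",l):
        e=r["extent"]; ec=(e[0]+e[2]/2-.5,e[1]+e[3]/2-.5)
        if np.hypot(ec[0]-c[0],ec[1]-c[1])<15:
            ys,xs=np.nonzero(r["mask"]); m=(xs.mean(),ys.mean())
            (cx,cy),_,_=cv2.fitEllipse(cv2.convexHull(np.c_[xs,ys].astype(np.int32))) if len(xs)>20 else (m,0,0)
            z=.009 if "dish" in l else H[l]/2
            print(l,round(r["confidence"],2),np.round(e,1),"cent",np.round(m,1),at("top",m,z).round(4),"ell",at("top",(cx,cy),z).round(4))
cv2.imwrite("pics/m.png",np.vstack([np.hstack(tiles[:4]),np.hstack(tiles[4:])]))
E
```

```text
short_vial 0.59 [289.2 158.2  17.7  22. ] cent [298.9 169.4] [ 0.6229 -0.0192] ell [ 0.623  -0.0192]
attar_bottle 0.68 [155.3 228.3  13.3  14.2] cent [162.4 233.7] [0.4595 0.352 ] ell [0.4594 0.352 ]
resin_jar 0.91 [407.2 223.5  25.4  22.8] cent [418.8 234. ] [ 0.4411 -0.3389] ell [ 0.4409 -0.3389]
alu_flask 0.74 [341.7 222.2  20.   14.9] cent [349.3 228.1] [ 0.4593 -0.1453] ell [ 0.4592 -0.145 ]
white_dish 0.88 [333.4 163.9  33.3  31.7] cent [348.4 178.4] [ 0.5996 -0.1564] ell [ 0.5997 -0.1564]
black_dish 0.8 [392.6 163.3  33.4  31.5] cent [407.4 179.1] [ 0.5935 -0.3191] ell [ 0.5935 -0.319 ]
yellow_dish 0.65 [227.3 162.5  32.3  35.4] cent [243.2 181.2] [0.5988 0.1331] ell [0.5988 0.1334]
blue_dish 0.59 [277.9 210.9  36.1  35.2] cent [295.6 229.2] [ 0.4631 -0.0065] ell [ 0.463  -0.0067]
```

View pics/m.png

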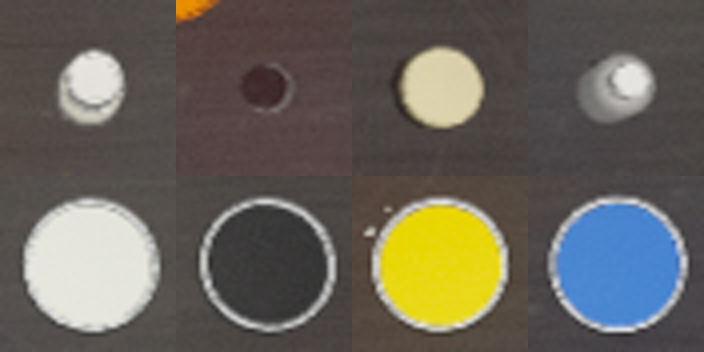

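The crops show clear cap, lid and rim outlines. I'll locate the caps and rims by hand from them, since each one's height is known.

```bash
cat >> h.py <<'E'
P={l:at("top",p,z) for l,p,z in [("short_vial",(300.35,166.1),.068),("attar_bottle",(161.6,233.4),.034),("resin_jar",(420.35,233.35),.032),("alu_flask",(353.35,225.6),.106),("white_dish",(349.35,177.85),.009),("black_dish",(408.6,178.7),.009),("yellow_dish",(243.6,180.85),.009),("blue_dish",(295.85,228.85),.009)]}
def go(l,z): print(l,z,"tool shift",shift([*P[l],z]))
E
python3 -c "
from h import *
for k in P: print(k,P[k].round(4))
go('attar_bottle',.12);go('attar_bottle',.004)"
```

```text
short_vial [ 0.6248 -0.0212]
attar_bottle [0.4592 0.3501]
resin_jar [ 0.4419 -0.338 ]
alu_flask [ 0.4614 -0.147 ]
white_dish [ 0.601  -0.1591]
black_dish [ 0.5946 -0.3226]
yellow_dish [0.5997 0.1321]
blue_dish [ 0.4641 -0.0073]
attar_bottle 0.12 tool shift [-274.7 -117.    79.6]
attar_bottle 0.004 tool shift [-274.7 -117.1  195.6]
```

{"fn": "step_arm", "kwargs": {"plan": [[[-35, -15, 5, 0], [-70, -30, 10, 0], [-105, -45, 20, 0], [-140, -60, 30, 0], [-175, -75, 45, 0], [-210, -90, 60, 0], [-245, -104, 70, 0], [-275, -117, 80, 0]]], "hand": 0, "grip_force": 30}}

```text
time: 2.22
eef_pos: [0.4609, 0.3482, 0.1191]
tcp_rot: [0.661, 3.071, 0.0]
wrist_force: [0.2, 0.9, 0.9]
gripper_width: 0.0852
```

Run:
```python
from h import *
s=bot.get_state();print(s["time"],s["eef_pos"],s["tcp_rot"])
go('attar_bottle',.004)
a=cv2.cvtColor(bot.capture("side"),cv2.COLOR_RGB2BGR)
cv2.imwrite("pics/s1.png",cv2.resize(a[130:330,180:380],None,fx=3,fy=3))
```

```text
2.2167 [0.46094935 0.34817323 0.11905217] [6.61416838e-01 3.07105810e+00 2.83832522e-05]
attar_bottle 0.004 tool shift [  2.4   1.1 115.1]
```

View pics/s1.png

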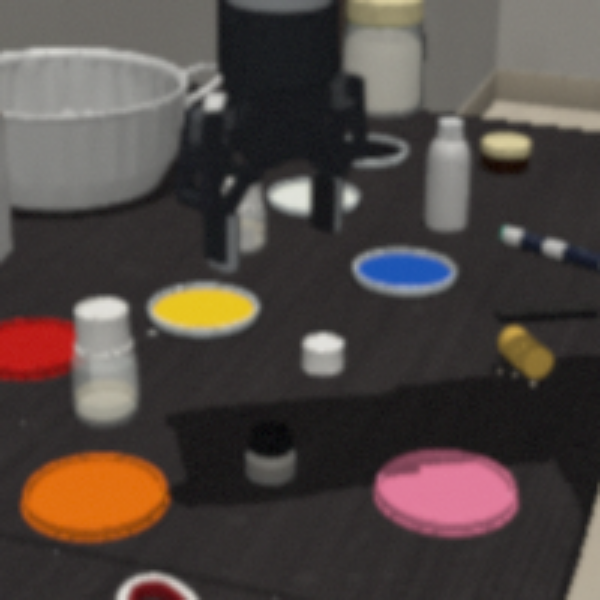

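The gripper is open above the attar bottle, with nothing else in its way. Descending.

{"fn": "step_arm", "kwargs": {"plan": [[[2, 1, 30, 0], [2, 1, 60, 0], [2, 1, 90, 0], [2, 1, 108, 0], [2, 1, 115, 0], [2, 1, 115, 0]]]}}

```text
time: 2.77
eef_pos: [0.4615, 0.346, 0.001]
tcp_rot: [-0.665, -3.068, 0.006]
wrist_force: [-0.5, -0.6, 0.1]
gripper_width: 0.0853
```

{"fn": "step_arm", "kwargs": {"plan": [[[0, 0, 0, 0], [0, 0, 0, 0], [0, 0, 0, 0], [0, 0, 0, 0], [0, 0, 0, 0], [0, 0, 0, 0], [0, 0, 0, 0], [0, 0, 0, 0]]], "hand": 255}}

```text
time: 3.43
eef_pos: [0.4624, 0.3465, 0.0022]
tcp_rot: [-0.665, -3.07, 0.003]
wrist_force: [0.3, -0.2, 9.5]
gripper_width: -0.0001
```

{"fn": "step_arm", "kwargs": {"plan": [[[0, 0, -5, 0], [0, 0, -25, 0], [0, 0, -60, 0], [0, 0, -100, 0], [0, 0, -130, 0], [0, 0, -140, 0]]]}}

```text
time: 3.93
eef_pos: [0.4637, 0.3475, 0.1473]
tcp_rot: [0.664, 3.066, 0.004]
wrist_force: [0.6, -0.3, 0.8]
gripper_width: 0.0002
```

Run:
```python
from h import *
s=bot.get_state();print(s["time"],s["eef_pos"],s["gripper_width"],s["wrist_force"])
go('black_dish',.15);go('black_dish',.009)
a=cv2.cvtColor(bot.capture("side"),cv2.COLOR_RGB2BGR)
cv2.imwrite("pics/s2.png",cv2.resize(a[130:330,180:380],None,fx=3,fy=3))
```

```text
3.9333 [0.46365316 0.34746601 0.14725725] 0.00022976360590756768 [ 0.63910898 -0.33507995  0.76145313]
black_dish 0.15 tool shift [-396.4 -555.9   -3.2]
black_dish 0.009 tool shift [-395.9 -556.4  137.8]
```

View pics/s2.png

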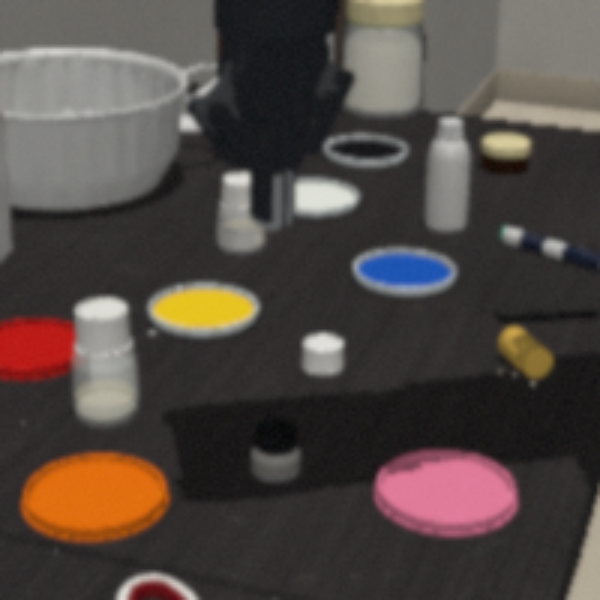

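The gripper closed on nothing. The bottle moved slightly but is still standing, so I'll triangulate it again from both cameras.

```bash
cat >> h.py <<'E'
def proj(cam,p):
    c=bot.get_calibration(cam); T=np.linalg.inv(np.array(c["world_from_camera"])); q=T[:3,:3]@np.array(p)+T[:3,3]
    u=np.array(c["mtx"])@[q[0],-q[1],-q[2]]; return (u[:2]/u[2]).round(1)
E
python3 - <<'E'
from h import *
s=bot.get_state()
print("tcp proj",proj("side",s["eef_pos"]),proj("top",s["eef_pos"]))
print("attar guess proj side",proj("side",[*P["attar_bottle"],0]),"top",proj("top",[*P["attar_bottle"],.034]))
# side cap top approx crop (277,428)
print("side base", at("side",(180+277/3,130+474/3),0).round(4), "captop",at("side",(180+277/3,130+430/3),.034).round(4))
for k in P: print(k,proj("side",[*P[k],.005 if 'dish' in k else H[k]])*3-np.array([540,390]))
a=cv2.cvtColor(bot.capture("top"),cv2.COLOR_RGB2BGR)
cv2.imwrite("pics/t2.png",cv2.resize(a[150:300,100:260],None,fx=4,fy=4,interpolation=cv2.INTER_CUBIC))
E
```

```text
tcp proj [269.6 220.7] [151.9 228.4]
attar guess proj side [270.4 287.8] top [161.6 233.4]
side base [0.4553 0.3497] captop [0.4557 0.3497]
short_vial [241.8 178.8]
attar_bottle [271.8 429.3]
resin_jar [505.5 140.7]
alu_flask [450.3 121.8]
white_dish [312.9 198.3]
black_dish [365.4 151.5]
yellow_dish [203.1 310.5]
blue_dish [403.8 273. ]
```

View pics/t2.png

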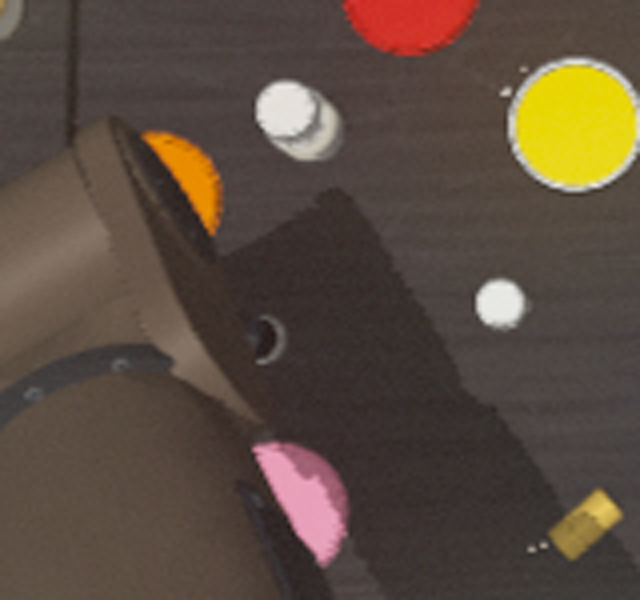

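{"fn": "step_arm", "kwargs": {"plan": [[[-18, -38, 20, 0], [-35, -77, 50, 0], [-35, -77, 85, 0], [-35, -77, 115, 0], [-35, -77, 127, 0], [-35, -77, 127, 0], [-35, -77, 127, 0]]]}}

```text
time: 4.62
eef_pos: [0.4626, 0.2622, 0.0161]
tcp_rot: [0.665, 3.07, -0.001]
wrist_force: [-0.2, 0.5, 1.7]
gripper_width: -0.0
```

Run:
```python
from h import *
s=bot.get_state();print(s["time"],s["eef_pos"],s["wrist_force"])
print("tcp crop",proj("side",s["eef_pos"])*3-np.array([540,390]))
a=cv2.cvtColor(bot.capture("side"),cv2.COLOR_RGB2BGR)
cv2.imwrite("pics/s3.png",cv2.resize(a[130:330,180:380],None,fx=3,fy=3))
```

```text
4.6167 [0.46260851 0.2621616  0.01608281] [-0.21821919  0.46762351  1.66091336]
tcp crop [308.7 394.5]
```

View pics/s3.png

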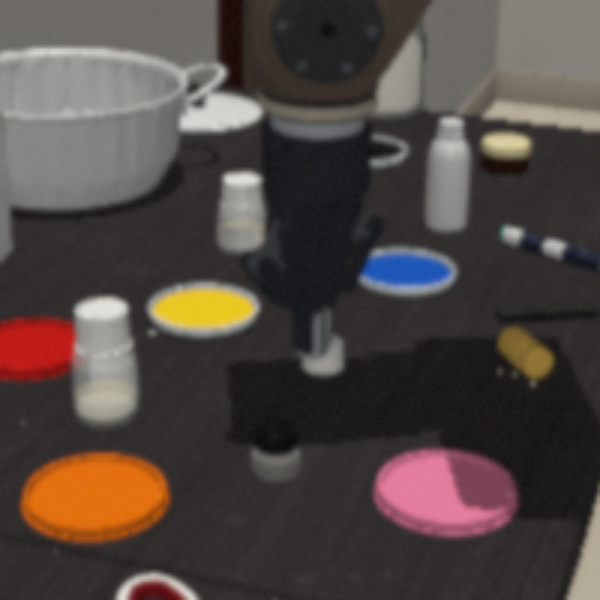

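The fingertips show about 30 mm higher in the side view than the reported TCP projects to. I'll probe the bare table here to test the height.

{"fn": "step_arm", "kwargs": {"plan": [[[0, 0, 7, 0], [0, 0, 14, 0], [0, 0, 14, 0], [0, 0, 14, 0]]]}}

```text
time: 5.0
eef_pos: [0.4631, 0.2626, 0.0031]
tcp_rot: [0.664, 3.069, 0.001]
wrist_force: [0.5, 0.3, -0.7]
gripper_width: -0.0
```

{"fn": "step_arm", "kwargs": {"plan": [[[0, 0, 5, 0], [0, 0, 8, 0], [0, 0, 8, 0], [0, 0, 8, 0]]]}}

```text
time: 5.33
eef_pos: [0.4631, 0.2626, -0.0051]
tcp_rot: [0.664, 3.069, 0.0]
wrist_force: [-0.2, 0.2, -0.7]
gripper_width: -0.0001
```

Reported z is already below 0 with no contact, so the reading is biased. I'll keep probing.

{"fn": "step_arm", "kwargs": {"plan": [[[0, 0, 5, 0], [0, 0, 10, 0], [0, 0, 10, 0], [0, 0, 10, 0]]]}}

```text
time: 5.67
eef_pos: [0.4628, 0.2625, -0.0155]
tcp_rot: [0.664, 3.07, -0.0]
wrist_force: [-1.0, 0.1, 0.6]
gripper_width: 0.0
```

{"fn": "step_arm", "kwargs": {"plan": [[[0, 0, 3, 0], [0, 0, 5, 0], [0, 0, 5, 0], [0, 0, 5, 0]]]}}

```text
time: 6.0
eef_pos: [0.4628, 0.2625, -0.0206]
tcp_rot: [0.664, 3.07, -0.001]
wrist_force: [0.3, -0.4, 0.2]
gripper_width: 0.0003
```

{"fn": "step_arm", "kwargs": {"plan": [[[0, 0, 2, 0], [0, 0, 4, 0], [0, 0, 4, 0]]]}}

```text
time: 6.25
eef_pos: [0.4627, 0.2624, -0.0249]
tcp_rot: [0.664, 3.07, -0.001]
wrist_force: [0.1, -0.2, 0.2]
gripper_width: -0.0003
```

{"fn": "step_arm", "kwargs": {"plan": [[[0, 0, 2, 0], [0, 0, 3, 0], [0, 0, 3, 0]]]}}

```text
time: 6.5
eef_pos: [0.4626, 0.2624, -0.0282]
tcp_rot: [0.664, 3.07, -0.001]
wrist_force: [-0.3, -0.3, 0.2]
gripper_width: 0.0004
```

Run:
```python
from h import *
s=bot.get_state();print(s["time"],s["eef_pos"],s["wrist_force"])
print("tcp crop",proj("side",s["eef_pos"])*3-np.array([540,390]))
a=cv2.cvtColor(bot.capture("side"),cv2.COLOR_RGB2BGR)
cv2.imwrite("pics/s4.png",cv2.resize(a[210:310,240:340],None,fx=6,fy=6))
```

```text
6.5 [ 0.46256403  0.26238984 -0.02818639] [-0.2919561  -0.26216358  0.17635932]
tcp crop [307.2 447.9]
```

View pics/s4.png

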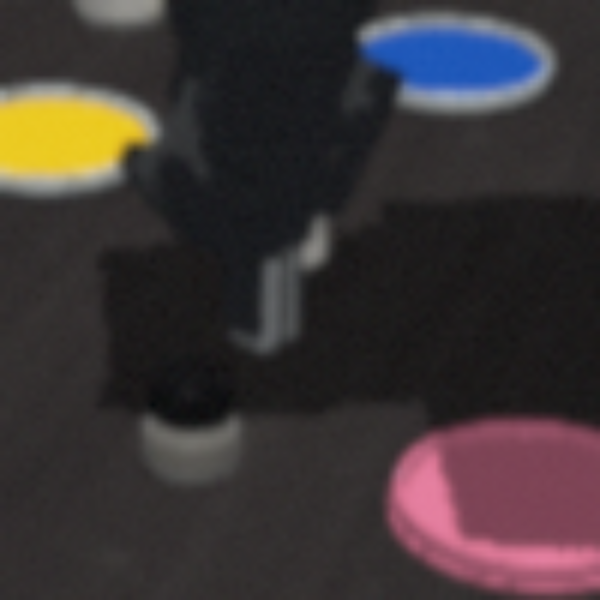

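The tip shows at about (284,268), which matches z≈0 for the reported x,y. Two more small steps should confirm contact.

{"fn": "step_arm", "kwargs": {"plan": [[[0, 0, 2, 0], [0, 0, 2, 0], [0, 0, 2, 0]]]}}

```text
time: 6.8
eef_pos: [0.4626, 0.2624, -0.0302]
tcp_rot: [0.664, 3.071, -0.001]
wrist_force: [-0.1, -0.6, 0.5]
gripper_width: 0.0001
```

{"fn": "step_arm", "kwargs": {"plan": [[[0, 0, 2, 0], [0, 0, 2, 0], [0, 0, 2, 0]]]}}

```text
time: 7.05
eef_pos: [0.4628, 0.2625, -0.0316]
tcp_rot: [0.664, 3.07, -0.001]
wrist_force: [-1.6, -0.7, 8.3]
gripper_width: -0.0004
```

Contact came at reported z = −0.031, so true height is reported height plus 31 mm. The x,y readings look right. I'll include that offset and retry the bottle at its new position.

```bash
cat >> h.py <<'E'
ZO=.031
P["attar_bottle"]=np.array([.4557,.3470])
def go(l,z): print(l,"true z",z,"tool shift",shift([*P[l],z-ZO]))
E
python3 -c "
from h import *
go('attar_bottle',.09);go('attar_bottle',.004)"
```

```text
attar_bottle true z 0.09 tool shift [ 41.3  74.  -90.7]
attar_bottle true z 0.004 tool shift [41.4 74.1 -4.7]
```

{"fn": "step_arm", "kwargs": {"plan": [[[0, 0, -40, 0], [0, 0, -80, 0], [15, 25, -90, 0], [30, 52, -90, 0], [41, 74, -90, 0], [41, 74, -90, 0], [41, 74, -90, 0], [41, 74, -90, 0]]], "hand": 0}}

```text
time: 7.72
eef_pos: [0.4556, 0.3463, 0.058]
tcp_rot: [0.664, 3.071, -0.002]
wrist_force: [-0.5, 0.5, -0.1]
gripper_width: 0.0853
```

Run:
```python
from h import *
go('attar_bottle',.004)
for n in("side","top"):
  bot.capture(n)
  print(n,[(round(r["confidence"],2),np.round(r["point"],1).tolist(),at(n,r["point"],0).round(4).tolist()) for r in bot.place_of(n,"attar_bottle")])
```

```text
attar_bottle true z 0.004 tool shift [ 0.2  0.7 85. ]
side [(0.71, [273.3, 285.4], [0.4569, 0.3393])]
top []
```

{"fn": "step_arm", "kwargs": {"plan": [[[0, 0, 30, 0], [0, 0, 60, 0], [0, 0, 78, 0], [0, 0, 84, 0], [0, 0, 84, 0], [0, 0, 84, 0]]]}}

```text
time: 8.42
eef_pos: [0.4565, 0.3458, -0.0252]
tcp_rot: [0.667, 3.07, -0.001]
wrist_force: [-0.8, 0.2, -0.4]
gripper_width: 0.0851
```

{"fn": "step_arm", "kwargs": {"plan": [[[0, 0, 0, 0], [0, 0, 0, 0], [0, 0, 0, 0], [0, 0, 0, 0], [0, 0, 0, 0], [0, 0, 0, 0], [0, 0, 0, 0], [0, 0, 0, 0]]], "hand": 255}}

```text
time: 9.08
eef_pos: [0.4567, 0.346, -0.0245]
tcp_rot: [0.666, 3.069, 0.0]
wrist_force: [-1.6, -1.7, 7.3]
gripper_width: 0.0303
```

{"fn": "step_arm", "kwargs": {"plan": [[[0, 0, -10, 0], [0, 0, -40, 0], [0, 0, -75, 0], [0, 0, -110, 0], [0, 0, -120, 0], [0, 0, -120, 0]]]}}

```text
time: 9.58
eef_pos: [0.4577, 0.3467, 0.099]
tcp_rot: [0.665, 3.065, 0.006]
wrist_force: [0.6, 0.4, -0.6]
gripper_width: 0.0298
```

Run:
```python
from h import *
s=bot.get_state();print(s["gripper_width"])
go('black_dish',.14);go('black_dish',.0095)
a=cv2.cvtColor(bot.capture("side"),cv2.COLOR_RGB2BGR)
cv2.imwrite("pics/s5.png",cv2.resize(a[200:300,220:320],None,fx=5,fy=5))
```

```text
0.029818614254931188
black_dish true z 0.14 tool shift [-402.1 -552.3  -10.9]
black_dish true z 0.0095 tool shift [-401.6 -553.   119.5]
```

View pics/s5.png

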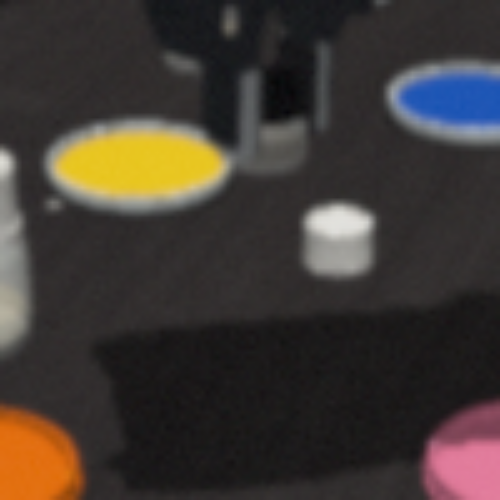

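The bottle is held by its cap (30 mm opening). I'll carry it over to the black dish.

{"fn": "step_arm", "kwargs": {"plan": [[[-12, -16, -4, 0], [-34, -47, -10, 0], [-58, -80, -10, 0], [-82, -113, -10, 0], [-106, -146, -10, 0], [-130, -179, -10, 0], [-154, -212, -10, 0], [-178, -245, -10, 0]]]}}

```text
time: 10.3
eef_pos: [0.5164, 0.0475, 0.1051]
tcp_rot: [0.666, 3.07, 0.002]
wrist_force: [1.1, -0.7, -0.1]
gripper_width: 0.0303
```

```bash
python3 -c "
from h import *
go('black_dish',.14)"
```

```text
black_dish true z 0.14 tool shift [-224.6 -304.4   -4.3]
```

{"fn": "step_arm", "kwargs": {"plan": [[[-24, -33, 0, 0], [-48, -66, 0, 0], [-72, -98, 0, 0], [-96, -131, 0, 0], [-120, -163, 0, 0], [-144, -196, 0, 0], [-168, -228, 0, 0], [-192, -260, 0, 0]]]}}

```text
time: 10.97
eef_pos: [0.5825, -0.2704, 0.1025]
tcp_rot: [-0.666, -3.067, -0.004]
wrist_force: [1.1, 1.2, 0.2]
gripper_width: 0.0298
```

{"fn": "step_arm", "kwargs": {"plan": [[[-17, -23, 0, 0], [-28, -38, 0, 0], [-31, -43, 0, 0], [-31, -43, 0, 0], [-31, -43, 0, 0]]]}}

```text
time: 11.38
eef_pos: [0.5923, -0.3213, 0.101]
tcp_rot: [-0.666, -3.065, -0.005]
wrist_force: [-0.2, 0.8, 0.0]
gripper_width: 0.0301
```

```bash
python3 -c "
from h import *
print(bot.get_state()['time'],bot.get_state()['joint_positions'])
go('black_dish',.0125)"
```

```text
11.3833 [-5.95611208e-01  6.62178226e-01  1.52126060e+00  1.63155242e-03
  9.64053464e-01 -1.73954712e+00]
black_dish true z 0.0125 tool shift [ -3.3  -0.5 119.5]
```

{"fn": "step_arm", "kwargs": {"plan": [[[-3, -1, 30, 0], [-3, -1, 60, 0], [-3, -1, 85, 0], [-3, -1, 100, 0], [-3, -1, 108, 0], [-3, -1, 108, 0]]]}}

```text
time: 11.88
eef_pos: [0.5934, -0.3211, -0.0087]
tcp_rot: [-0.663, -3.063, -0.007]
wrist_force: [-0.7, -1.1, -0.3]
gripper_width: 0.0301
```

{"fn": "step_arm", "kwargs": {"plan": [[[0, 0, 3, 0], [0, 0, 6, 0], [0, 0, 8, 0], [0, 0, 8, 0]]]}}

```text
time: 12.22
eef_pos: [0.5935, -0.321, -0.0163]
tcp_rot: [-0.663, -3.063, -0.007]
wrist_force: [0.5, -0.4, -0.0]
gripper_width: 0.0305
```

Run:
```python
from h import *
go('black_dish',.0125)
a=cv2.cvtColor(bot.capture("side"),cv2.COLOR_RGB2BGR)
cv2.imwrite("pics/s6.png",cv2.resize(a[140:220,260:360],None,fx=6,fy=6))
```

```text
black_dish true z 0.0125 tool shift [-1.7 -1.1  2.2]
```

View pics/s6.png

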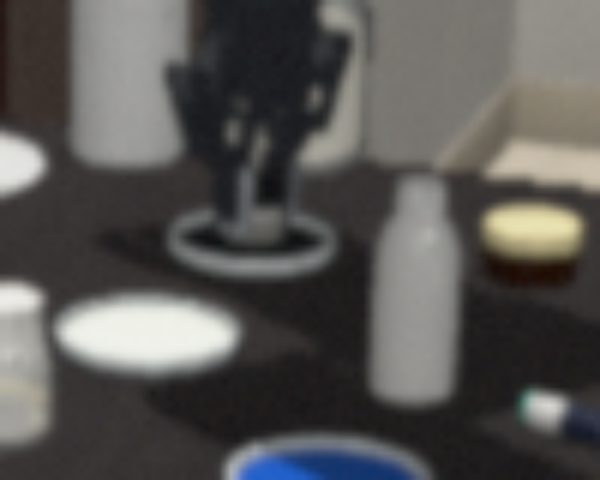

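The bottle is upright and about 6 mm right of the dish centre in this view. I'll nudge it over and lower it to contact.

{"fn": "step_arm", "kwargs": {"plan": [[[-2, 0, 0, 0], [-4, 1, 1, 0], [-4, 1, 3, 0], [-4, 1, 3, 0]]]}}

```text
time: 12.6
eef_pos: [0.5979, -0.322, -0.0193]
tcp_rot: [-0.663, -3.064, -0.007]
wrist_force: [0.8, -1.3, -0.0]
gripper_width: 0.0303
```

{"fn": "step_arm", "kwargs": {"plan": [[[0, 0, 2, 0], [0, 0, 2, 0], [0, 0, 2, 0]]]}}

```text
time: 12.85
eef_pos: [0.5979, -0.322, -0.0196]
tcp_rot: [-0.663, -3.064, -0.006]
wrist_force: [-5.2, 3.0, 16.4]
gripper_width: 0.0302
```

Contact. Releasing.

{"fn": "step_arm", "kwargs": {"plan": [[[0, 0, -1, 0], [0, 0, -1, 0], [0, 0, -1, 0], [0, 0, -1, 0], [0, 0, -1, 0], [0, 0, -1, 0]]], "hand": 90}}

```text
time: 13.35
eef_pos: [0.5978, -0.3219, -0.0189]
tcp_rot: [-0.663, -3.064, -0.007]
wrist_force: [-0.1, 0.4, 0.4]
gripper_width: 0.0552
```

{"fn": "step_arm", "kwargs": {"plan": [[[0, 0, -10, 0], [0, 0, -35, 0], [0, 0, -70, 0], [0, 0, -100, 0], [0, 0, -100, 0]]]}}

```text
time: 13.77
eef_pos: [0.6007, -0.324, 0.0881]
tcp_rot: [0.664, 3.069, 0.001]
wrist_force: [-0.1, -0.4, 1.5]
gripper_width: 0.0555
```

Run:
```python
from h import *
print(bot.get_state()["gripper_width"])
go('resin_jar',.10)
a=cv2.cvtColor(bot.capture("side"),cv2.COLOR_RGB2BGR)
cv2.imwrite("pics/s7.png",cv2.resize(a[140:220,260:360],None,fx=6,fy=6))
```

```text
0.055482904994657085
resin_jar true z 0.1 tool shift [138.9 -78.4  18.8]
```

View pics/s7.png

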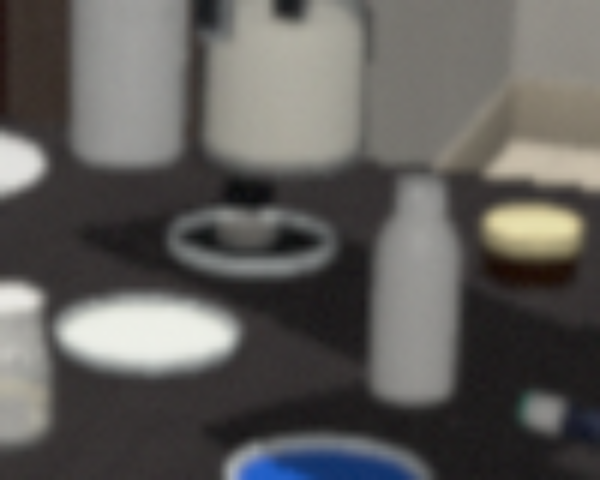

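The bottle is upright and well centred in the black dish (crop 247 against 252). Next is the jar.

{"fn": "step_arm", "kwargs": {"plan": [[[30, -17, 0, 0], [60, -34, 5, 0], [92, -52, 12, 0], [120, -68, 18, 0], [137, -78, 19, 0], [139, -78, 19, 0], [139, -78, 19, 0]]], "hand": 0}}

```text
time: 14.4
eef_pos: [0.4401, -0.3369, 0.066]
tcp_rot: [-0.667, -3.068, -0.004]
wrist_force: [0.6, -0.1, 0.6]
gripper_width: 0.0854
```

Run:
```python
from h import *
print(bot.get_state()["gripper_width"],bot.get_state()["joint_positions"])
go('resin_jar',.007)
bot.capture("top")
for r in bot.regions_of("top","resin_jar")[:2]: print(r["confidence"],r["extent"])
```

```text
0.08540451056364247 [-7.73154092e-01  5.66181508e-01  1.86213329e+00  1.75925621e-03
  7.15954028e-01 -1.91742032e+00]
resin_jar true z 0.007 tool shift [-2.2 -0.4 90. ]
```

{"fn": "step_arm", "kwargs": {"plan": [[[-2, 0, 30, 0], [-2, 0, 60, 0], [-2, 0, 80, 0], [-2, 0, 89, 0], [-2, 0, 89, 0], [-2, 0, 89, 0]]]}}

```text
time: 15.0
eef_pos: [0.4442, -0.3377, -0.0226]
tcp_rot: [-0.663, -3.07, -0.003]
wrist_force: [0.1, 0.1, -0.1]
gripper_width: 0.0856
```

{"fn": "step_arm", "kwargs": {"plan": [[[0, 0, 0, 0], [0, 0, 0, 0], [0, 0, 0, 0], [0, 0, 0, 0], [0, 0, 0, 0], [0, 0, 0, 0], [0, 0, 0, 0]]], "hand": 255}}

```text
time: 15.58
eef_pos: [0.4448, -0.3381, -0.0212]
tcp_rot: [0.663, 3.069, 0.001]
wrist_force: [1.2, 1.0, 8.4]
gripper_width: 0.0508
```

{"fn": "step_arm", "kwargs": {"plan": [[[0, 0, -10, 0], [0, 0, -40, 0], [0, 0, -75, 0], [0, 0, -110, 0], [0, 0, -130, 0], [0, 0, -140, 0]]]}}

```text
time: 16.08
eef_pos: [0.4453, -0.3388, 0.1228]
tcp_rot: [0.662, 3.065, -0.003]
wrist_force: [0.2, 0.3, -0.6]
gripper_width: 0.0507
```

Run:
```python
from h import *
go('yellow_dish',.16)
```

```text
yellow_dish true z 0.16 tool shift [ 53.8 492.6  -6.9]
```

{"fn": "step_arm", "kwargs": {"plan": [[[2, 20, -4, 0], [6, 55, -7, 0], [10, 94, -7, 0], [15, 133, -7, 0], [19, 173, -7, 0], [23, 213, -7, 0], [28, 253, -7, 0], [32, 293, -7, 0]]]}}

```text
time: 16.75
eef_pos: [0.5369, -0.0567, 0.1293]
tcp_rot: [0.663, 3.066, -0.003]
wrist_force: [1.1, -1.3, -0.6]
gripper_width: 0.0504
```

Run:
```python
from h import *
go('yellow_dish',.14)
```

```text
yellow_dish true z 0.14 tool shift [ 20.9 197.9  20. ]
```

{"fn": "step_arm", "kwargs": {"plan": [[[4, 38, 3, 0], [8, 76, 6, 0], [12, 114, 10, 0], [17, 150, 15, 0], [20, 180, 19, 0], [21, 196, 20, 0], [21, 198, 20, 0], [21, 198, 20, 0]]]}}

```text
time: 17.42
eef_pos: [0.5993, 0.1324, 0.1086]
tcp_rot: [0.661, 3.067, -0.004]
wrist_force: [0.0, -0.8, -1.0]
gripper_width: 0.051
```

Run:
```python
from h import *
go('yellow_dish',.0148)
```

```text
yellow_dish true z 0.0148 tool shift [  0.2   0.  124.8]
```

{"fn": "step_arm", "kwargs": {"plan": [[[0, 0, 30, 0], [0, 0, 65, 0], [0, 0, 95, 0], [0, 0, 110, 0], [0, 0, 117, 0], [0, 0, 117, 0]]]}}

```text
time: 17.92
eef_pos: [0.599, 0.1305, -0.0094]
tcp_rot: [0.664, 3.068, -0.005]
wrist_force: [0.5, -0.7, -0.7]
gripper_width: 0.0501
```

{"fn": "step_arm", "kwargs": {"plan": [[[0, 0, 2, 0], [0, 0, 4, 0], [0, 0, 5, 0], [0, 0, 5, 0]]]}}

```text
time: 18.25
eef_pos: [0.5994, 0.1304, -0.0137]
tcp_rot: [0.664, 3.067, -0.005]
wrist_force: [-0.5, -0.3, 0.2]
gripper_width: 0.0509
```

Run:
```python
from h import *
go('yellow_dish',.0148)
a=cv2.cvtColor(bot.capture("side"),cv2.COLOR_RGB2BGR)
cv2.imwrite("pics/s8.png",cv2.resize(a[180:270,190:310],None,fx=5,fy=5))
```

```text
yellow_dish true z 0.0148 tool shift [0.5 1.7 2.5]
```

View pics/s8.png

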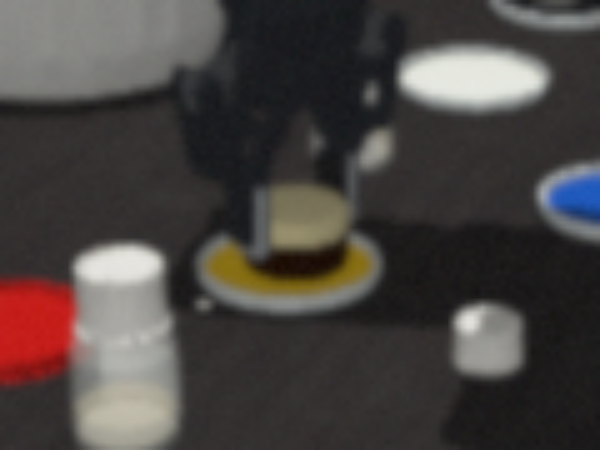

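The jar is slightly right of and behind the dish centre. I'll nudge it +4 mm in tool y and lower it.

{"fn": "step_arm", "kwargs": {"plan": [[[0, 2, 0, 0], [0, 4, 1, 0], [0, 4, 2, 0], [0, 4, 2, 0]]]}}

```text
time: 18.63
eef_pos: [0.6009, 0.1343, -0.0159]
tcp_rot: [0.663, 3.068, -0.005]
wrist_force: [0.9, 0.6, -0.7]
gripper_width: 0.0502
```

{"fn": "step_arm", "kwargs": {"plan": [[[0, 0, 2, 0], [0, 0, 2, 0], [0, 0, 2, 0]]]}}

```text
time: 18.88
eef_pos: [0.6011, 0.1342, -0.0164]
tcp_rot: [0.663, 3.067, -0.005]
wrist_force: [-5.8, -1.8, 16.8]
gripper_width: 0.0505
```

{"fn": "step_arm", "kwargs": {"plan": [[[0, 0, -1, 0], [0, 0, -1, 0], [0, 0, -1, 0], [0, 0, -1, 0], [0, 0, -1, 0], [0, 0, -1, 0]]], "hand": 45}}

```text
time: 19.38
eef_pos: [0.6011, 0.1342, -0.0157]
tcp_rot: [0.663, 3.067, -0.005]
wrist_force: [0.0, 0.1, 0.2]
gripper_width: 0.0705
```

{"fn": "step_arm", "kwargs": {"plan": [[[0, 0, -10, 0], [0, 0, -35, 0], [0, 0, -70, 0], [0, 0, -110, 0], [0, 0, -140, 0], [0, 0, -140, 0]]]}}

```text
time: 19.88
eef_pos: [0.6031, 0.1351, 0.1313]
tcp_rot: [0.66, 3.058, -0.0]
wrist_force: [0.1, -0.2, 0.4]
gripper_width: 0.0706
```

Run:
```python
from h import *
print(bot.get_state()["gripper_width"])
go('short_vial',.15)
```

```text
0.07060926879125108
short_vial true z 0.15 tool shift [ -84.1 -133.5   13. ]
```

{"fn": "step_arm", "kwargs": {"plan": [[[-20, -32, 3, 0], [-40, -64, 8, 0], [-60, -96, 12, 0], [-78, -124, 13, 0], [-84, -133, 13, 0], [-84, -133, 13, 0], [-84, -133, 13, 0]]], "hand": 0}}

```text
time: 20.47
eef_pos: [0.6247, -0.0208, 0.119]
tcp_rot: [0.662, 3.058, 0.0]
wrist_force: [-0.3, 0.6, 0.1]
gripper_width: 0.0856
```

Run:
```python
from h import *
print(bot.get_state()["gripper_width"])
go('short_vial',.018)
im=bot.capture("side")
for n in("short_vial","resin_jar","yellow_dish"): print(n,[(round(r["confidence"],2),np.round(r["point"],1),at("side",r["point"],0 if n=="short_vial" else .005).round(4)) for r in bot.place_of("side",n)])
```

```text
0.08556174183837992
short_vial true z 0.018 tool shift [  1.4  -0.7 132. ]
short_vial [(0.7, array([259.4, 213.7]), array([ 0.6243, -0.0115]))]
resin_jar []
yellow_dish [(0.89, array([213.3, 293.5]), array([0.5541, 0.418 ])), (0.86, array([190.2, 248.4]), array([0.6924, 0.258 ])), (0.86, array([328.7, 292.2]), array([0.3415, 0.333 ])), (0.83, array([250.6, 234.2]), array([0.5914, 0.1335]))]
```

{"fn": "step_arm", "kwargs": {"plan": [[[0, 0, 35, 0], [0, 0, 70, 0], [0, 0, 100, 0], [0, 0, 122, 0], [0, 0, 131, 0], [0, 0, 131, 0]]]}}

```text
time: 21.17
eef_pos: [0.6254, -0.0187, -0.0136]
tcp_rot: [0.657, 3.062, -0.0]
wrist_force: [-0.3, 0.2, -0.2]
gripper_width: 0.0852
```

{"fn": "step_arm", "kwargs": {"plan": [[[0, 0, 0, 0], [0, 0, 0, 0], [0, 0, 0, 0], [0, 0, 0, 0], [0, 0, 0, 0], [0, 0, 0, 0], [0, 0, 0, 0]]], "hand": 255}}

```text
time: 21.75
eef_pos: [0.6261, -0.0187, -0.0119]
tcp_rot: [0.657, 3.06, 0.0]
wrist_force: [-1.2, 1.1, 7.1]
gripper_width: 0.0429
```

{"fn": "step_arm", "kwargs": {"plan": [[[0, 0, -10, 0], [0, 0, -30, 0], [0, 0, -60, 0], [0, 0, -75, 0], [0, 0, -75, 0]]]}}

```text
time: 22.17
eef_pos: [0.6271, -0.0188, 0.0679]
tcp_rot: [0.655, 3.054, 0.001]
wrist_force: [0.7, -0.8, -0.3]
gripper_width: 0.0428
```

Run:
```python
from h import *
print(bot.get_state()["gripper_width"])
go('white_dish',.09)
```

```text
0.04276256507822463
white_dish true z 0.09 tool shift [ -33.6 -138.8    8.9]
```

{"fn": "step_arm", "kwargs": {"plan": [[[-5, -20, 0, 0], [-13, -54, 0, 0], [-21, -90, 4, 0], [-29, -122, 8, 0], [-34, -138, 9, 0], [-34, -139, 9, 0], [-34, -139, 9, 0]]]}}

```text
time: 22.75
eef_pos: [0.6009, -0.1603, 0.0589]
tcp_rot: [0.658, 3.053, 0.001]
wrist_force: [0.3, 0.6, -0.4]
gripper_width: 0.0426
```

Run:
```python
from h import *
go('white_dish',.0241)
```

```text
white_dish true z 0.0241 tool shift [ 1.6  0.8 65.8]
```

{"fn": "step_arm", "kwargs": {"plan": [[[0, 0, 25, 0], [0, 0, 45, 0], [0, 0, 56, 0], [0, 0, 61, 0], [0, 0, 61, 0]]]}}

```text
time: 23.17
eef_pos: [0.6018, -0.1594, -0.0028]
tcp_rot: [0.657, 3.055, 0.002]
wrist_force: [0.3, 0.8, -1.3]
gripper_width: 0.0429
```

{"fn": "step_arm", "kwargs": {"plan": [[[0, 0, 2, 0], [0, 0, 3, 0], [0, 0, 3, 0]]]}}

```text
time: 23.42
eef_pos: [0.6022, -0.1593, -0.0052]
tcp_rot: [0.656, 3.054, 0.001]
wrist_force: [-1.3, -0.7, -1.6]
gripper_width: 0.0428
```

Run:
```python
from h import *
go('white_dish',.0241)
a=cv2.cvtColor(bot.capture("side"),cv2.COLOR_RGB2BGR)
cv2.imwrite("pics/s9.png",cv2.resize(a[130:270,190:350],None,fx=5,fy=5,interpolation=cv2.INTER_CUBIC)[:600])
```

```text
white_dish true z 0.0241 tool shift [ 1.2 -0.3  1.6]
```

View pics/s9.png

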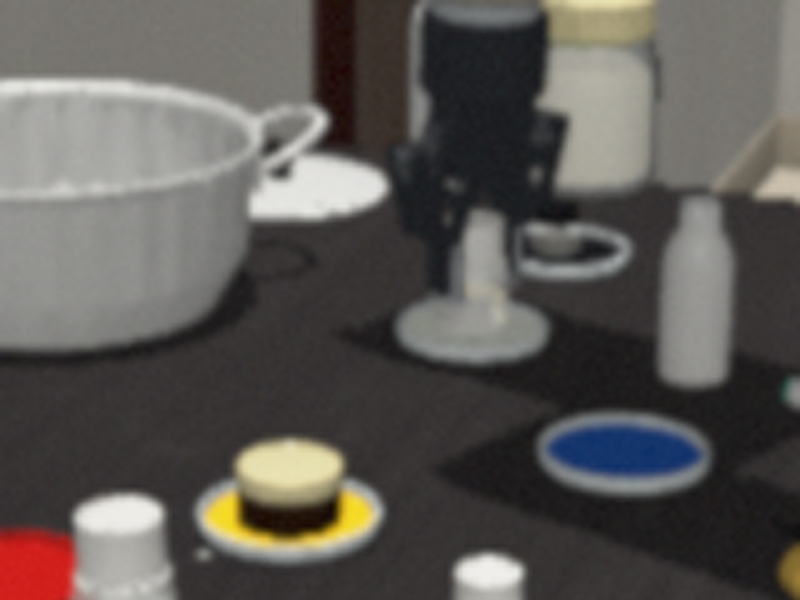

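The jar is well centred on yellow. The vial sits about 4 mm right of the white dish's centre, so I'll nudge it and lower it.

{"fn": "step_arm", "kwargs": {"plan": [[[-1, 0, 0, 0], [-2, 1, 1, 0], [-2, 1, 2, 0], [-2, 1, 2, 0]]]}}

```text
time: 23.8
eef_pos: [0.6049, -0.1595, -0.0068]
tcp_rot: [0.656, 3.053, 0.001]
wrist_force: [0.4, -0.4, 3.1]
gripper_width: 0.043
```

{"fn": "step_arm", "kwargs": {"plan": [[[0, 0, 2, 0], [0, 0, 2, 0], [0, 0, 2, 0]]]}}

```text
time: 24.05
eef_pos: [0.6053, -0.1595, -0.0072]
tcp_rot: [0.656, 3.052, 0.001]
wrist_force: [-4.9, 2.0, 18.2]
gripper_width: 0.0429
```

{"fn": "step_arm", "kwargs": {"plan": [[[0, 0, -1, 0], [0, 0, -1, 0], [0, 0, -1, 0], [0, 0, -1, 0], [0, 0, -1, 0], [0, 0, -1, 0]]], "hand": 40}}

```text
time: 24.55
eef_pos: [0.6052, -0.1595, -0.0064]
tcp_rot: [0.656, 3.052, 0.001]
wrist_force: [-0.4, -0.4, 0.7]
gripper_width: 0.0725
```

{"fn": "step_arm", "kwargs": {"plan": [[[0, 0, -10, 0], [0, 0, -35, 0], [0, 0, -70, 0], [0, 0, -110, 0], [0, 0, -140, 0], [0, 0, -145, 0]]]}}

```text
time: 25.05
eef_pos: [0.6042, -0.1596, 0.1449]
tcp_rot: [0.654, 3.044, -0.001]
wrist_force: [1.2, -0.4, 0.9]
gripper_width: 0.0723
```

Run:
```python
from h import *
print(bot.get_state()["gripper_width"])
go('alu_flask',.17)
```

```text
0.07233996021213451
alu_flask true z 0.17 tool shift [135.5 -47.1   1.9]
```

{"fn": "step_arm", "kwargs": {"plan": [[[35, -12, 0, 0], [70, -24, 0, 0], [102, -36, 0, 0], [128, -45, 2, 0], [136, -47, 2, 0], [136, -47, 2, 0], [136, -47, 2, 0]]], "hand": 0}}

```text
time: 25.63
eef_pos: [0.4619, -0.147, 0.1394]
tcp_rot: [0.654, 3.043, -0.001]
wrist_force: [0.2, 0.2, -1.0]
gripper_width: 0.0859
```

Run:
```python
from h import *
go('alu_flask',.17);go('alu_flask',.052)
bot.capture("side")
print([(np.round(r["point"],1),at("side",r["point"],0).round(4)) for r in bot.place_of("side","alu_flask")])
```

```text
alu_flask true z 0.17 tool shift [ 0.5 -0.2  0.4]
alu_flask true z 0.052 tool shift [  3.9  -0.8 118.4]
[(array([330.4, 203.7]), array([ 0.4576, -0.1618]))]
```

{"fn": "step_arm", "kwargs": {"plan": [[[1, 0, 30, 0], [2, 0, 65, 0], [3, -1, 95, 0], [4, -1, 112, 0], [4, -1, 118, 0], [4, -1, 118, 0]]]}}

```text
time: 26.23
eef_pos: [0.4619, -0.147, 0.0196]
tcp_rot: [0.654, 3.046, -0.0]
wrist_force: [0.1, 0.5, -0.9]
gripper_width: 0.0854
```

{"fn": "step_arm", "kwargs": {"plan": [[[0, 0, 0, 0], [0, 0, 0, 0], [0, 0, 0, 0], [0, 0, 0, 0], [0, 0, 0, 0], [0, 0, 0, 0], [0, 0, 0, 0]]], "hand": 255}}

```text
time: 26.82
eef_pos: [0.4625, -0.1473, 0.0207]
tcp_rot: [0.653, 3.043, -0.001]
wrist_force: [-0.1, 0.1, 6.8]
gripper_width: 0.0396
```

{"fn": "step_arm", "kwargs": {"plan": [[[0, 0, -10, 0], [0, 0, -30, 0], [0, 0, -60, 0], [0, 0, -75, 0], [0, 0, -75, 0]]]}}

```text
time: 27.23
eef_pos: [0.4617, -0.1473, 0.0995]
tcp_rot: [0.652, 3.038, -0.003]
wrist_force: [-0.3, -0.3, -0.0]
gripper_width: 0.0396
```

Run:
```python
from h import *
go('blue_dish',.12)
```

```text
blue_dish true z 0.12 tool shift [ 55.6 128.6   9.2]
```

Gripped at reported z=0.0207, so it should be placed at about 0.0257.

{"fn": "step_arm", "kwargs": {"plan": [[[8, 18, 0, 0], [22, 52, 0, 0], [37, 86, 4, 0], [50, 116, 8, 0], [55, 128, 9, 0], [56, 129, 9, 0], [56, 129, 9, 0]]]}}

```text
time: 27.82
eef_pos: [0.4636, -0.0062, 0.0892]
tcp_rot: [0.649, 3.039, -0.004]
wrist_force: [0.5, 0.5, -0.1]
gripper_width: 0.0395
```

Run:
```python
from h import *
go('blue_dish',.0567)
```

```text
blue_dish true z 0.0567 tool shift [ 1.3 -1.1 63.5]
```

{"fn": "step_arm", "kwargs": {"plan": [[[1, 0, 25, 0], [1, -1, 45, 0], [1, -1, 55, 0], [1, -1, 59, 0], [1, -1, 59, 0]]]}}

```text
time: 28.23
eef_pos: [0.464, -0.0082, 0.0295]
tcp_rot: [0.651, 3.04, -0.004]
wrist_force: [0.6, 0.2, 1.0]
gripper_width: 0.0395
```

{"fn": "step_arm", "kwargs": {"plan": [[[0, 0, 2, 0], [0, 0, 3, 0], [0, 0, 3, 0]]]}}

```text
time: 28.48
eef_pos: [0.4644, -0.0085, 0.0269]
tcp_rot: [0.652, 3.039, -0.004]
wrist_force: [0.5, -0.0, -0.8]
gripper_width: 0.0398
```

Run:
```python
from h import *
go('blue_dish',.0567)
a=cv2.cvtColor(bot.capture("side"),cv2.COLOR_RGB2BGR)
cv2.imwrite("pics/s10.png",cv2.resize(a[150:250,230:350],None,fx=6,fy=6,interpolation=cv2.INTER_CUBIC))
```

```text
blue_dish true z 0.0567 tool shift [0.8 1.  1.2]
```

View pics/s10.png

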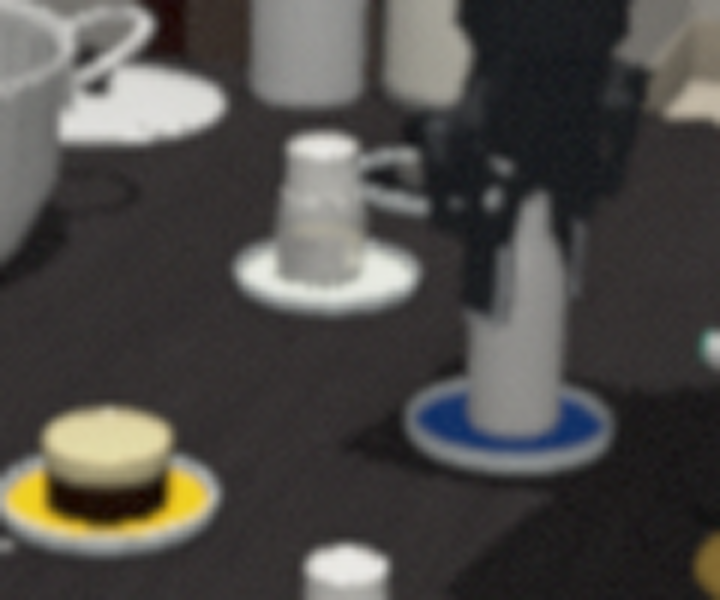

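The flask is centred on blue, and the vial stands well on white. Lowering the flask.

{"fn": "step_arm", "kwargs": {"plan": [[[0, 1, 1, 0], [0, 1, 2, 0], [0, 1, 3, 0], [0, 1, 3, 0]]]}}

```text
time: 28.87
eef_pos: [0.4657, -0.0078, 0.0254]
tcp_rot: [0.65, 3.036, -0.004]
wrist_force: [-4.4, -2.7, 22.6]
gripper_width: 0.0396
```

{"fn": "step_arm", "kwargs": {"plan": [[[0, 0, -1, 0], [0, 0, -1, 0], [0, 0, -1, 0], [0, 0, -1, 0], [0, 0, -1, 0], [0, 0, -1, 0]]], "hand": 40}}

```text
time: 29.37
eef_pos: [0.4656, -0.0077, 0.0262]
tcp_rot: [0.65, 3.036, -0.004]
wrist_force: [0.5, 0.1, 0.5]
gripper_width: 0.0721
```

{"fn": "step_arm", "kwargs": {"plan": [[[0, 0, -10, 0], [0, 0, -35, 0], [0, 0, -70, 0], [0, 0, -110, 0], [0, 0, -140, 0], [0, 0, -145, 0]]]}}

```text
time: 29.87
eef_pos: [0.462, -0.0064, 0.1756]
tcp_rot: [0.649, 3.03, -0.003]
wrist_force: [-0.6, 0.1, -0.9]
gripper_width: 0.0716
```

{"fn": "step_arm", "kwargs": {"plan": [[[-5, 36, -5, 0], [-10, 72, -5, 0], [-15, 108, -5, 0], [-20, 144, -5, 0], [-25, 180, -5, 0], [-30, 215, -5, 0], [-35, 250, -5, 0], [-40, 285, -5, 0]]]}}

```text
time: 30.53
eef_pos: [0.6153, 0.239, 0.1833]
tcp_rot: [0.648, 3.031, -0.004]
wrist_force: [0.7, -0.1, 0.1]
gripper_width: 0.072
```

Run:
```python
from h import *
print(bot.get_state()["eef_pos"],bot.get_state()["time"])
a=cv2.cvtColor(bot.capture("top"),cv2.COLOR_RGB2BGR)
t=[crop(a,c,22,4) for c in ((349,178),(408,179),(244,181),(296,229))]
cv2.imwrite("pics/t9.png",np.vstack([np.hstack(t),cv2.resize(a[130:270,120:460],(704,290))]))
```

```text
[0.61531248 0.23902737 0.18327577] 30.5333
```

View pics/t9.png

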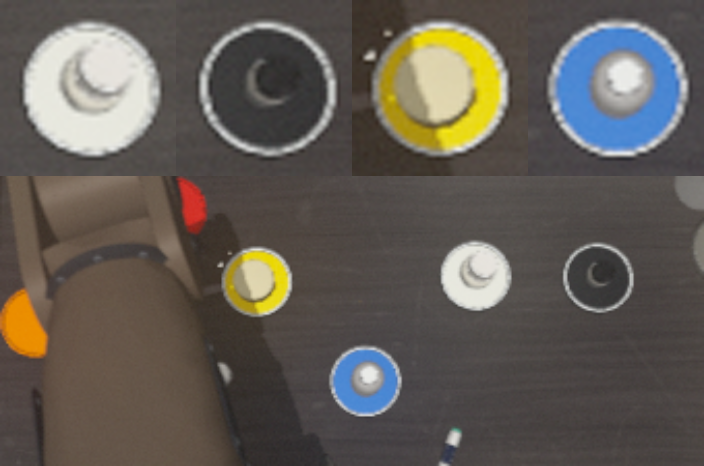

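Run:
```python
from h import *
for o,p,z,d in [("vial",(352.85,172.1),.073,"white_dish"),("attar",(410.1,174.85),.039,"black_dish"),("jar",(242.1,179.85),.037,"yellow_dish"),("flask",(298.35,225.6),.111,"blue_dish")]:
    e=at("top",p,z)-P[d]; print(o,(e*1000).round(1),round(np.hypot(*e)*1000,1))
```

```text
vial [3.5 1.1] 3.6
attar [5.1 4.3] 6.7
jar [-2.2  2.4] 3.3
flask [ 0.4 -1.1] 1.2
```

```bash
python3 -c "
from h import *
print(np.abs(bot.get_state()['joint_velocities']).max(), bot.job_done())"
```

```text
the job is handed in; nothing more can be done
0.10860880038211841 None
```

All four containers are standing upright on their own dishes, and the job was handed in at about 30.6 s of the 104 s allowed. No verdict was reported.

The last top view put each container within the 15 mm limit of its dish's centre:

| Container | Dish | Distance from centre |
|---|---|---|
| Short vial | white | 3.6 mm |
| Black-capped bottle | black | 6.7 mm |
| Resin jar | yellow | 3.3 mm |
| Aluminium flask | blue | 1.2 mm |

- **First grasp missed:** the gripper closed on nothing and pushed the black-capped bottle about 5 mm, without tipping it. Pressing the shut fingers on the bare table showed the reported height was 31 mm too low. I corrected every later move by that amount.
- **Tool tilt:** the tool drifted to about 0.03–0.04 rad off vertical during the run. This did not visibly affect the placings.
- **Not checked at the end:** the arm hid the tall vial and most of the loose cap in the last top view. In the earlier side views both stood upright and looked unmoved, and the gripper did not work near them after that. The arm was still settling slightly at hand-in (0.11 rad/s), well clear of everything.

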